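# Slide the cork clamping pad home under the low bridge

## Task

Get the clamping bridge ready: with the fingertips, gently push the pale cork pad that lies in front of it along the worktop and lengthways into the flared mouth of the low bridge, under its blue bar, until its far end lies square against the steel stop bar at the back. Only push it: never grip, lift or tip it. Leave the reddish-brown leather block, the jar, the thread spool and the yellow wax block where they are.

Things in the scene. Friction and masses are not known exactly. Their poses are not given: they have to be found in the camera images.
- bridge: Low clamping bridge fixed to the worktop: two aluminium rails 23.5 mm high under a blue cross bar with a brass nut. Origin on the worktop under the bar's middle; +x is the way the pad goes in, z up. Channel 76 mm wide (y = +-38 mm), rails from x = -30 to +50 mm. Bar x = -17 to +17 mm, underside at 23.5 mm, top 37.5 mm, nut up to 54 mm. The pad at home stands out 23 mm in front of the bar.
- bridge_mouth (a point): Middle of the open flared front of the bridge, on the worktop, 45 mm before the bridge's origin (its x = -45 mm). The flared guides reach out to about 69 mm either side of the middle line; the bridge is about 138 mm wide there.
- bridge_stop (a point): Middle of the front face of the steel stop bar (14 mm high) at the back of the channel, on the worktop: 40 mm past the bridge's origin (its x = +40 mm). The pad's far end comes to rest against it.
- cork_pad: Pale tan cork pad, loose, 56 x 80 x 20 mm, 25 to 50 g, y is its long axis; origin at the centre of its underside. Starts 150 to 190 mm before the bridge's origin, 85 to 115 mm left or right of the channel's middle line, its long axis within 0.35 rad of the bridge's x. At home its origin is at the bridge's origin, its long axis along the bridge's x (either way round).
- leather_block: Reddish-brown leather-covered sanding block, loose, 41 x 62 x 22 mm (y is the long axis), origin at the centre of its underside. Lies on the other side of the channel's line from the cork pad. To be left alone.
- jar: Small glass jar of blue pigment with a white lid, loose, 48 mm diameter, 58 mm high, origin at the centre of its underside. To be left alone.
- spool: Wooden thread spool standing upright, loose, 39 mm diameter, 58 mm high, origin at the centre of its underside. To be left alone.
- wax_block: Yellow beeswax block, loose, 40 x 55 x 18 mm, origin at the centre of its underside. To be left alone.
Not all that is in view belongs to the job. Of the things shaped like the bridge, the aluminium one is meant. What is shaped like the cork_pad but green is not meant.

How it is judged:
By the outcome, as a careful person would: the job done as asked, in the order asked, and still so for the second after the job is handed in, with the robot touching nothing.
It also fails if it takes over 51 s, if anything falls off the work surface, if the arm or the gripper's body presses on something with over 40 N, if the wrist force passes 120 N, or if a joint passes its speed limit or range.

## Robot

A 6-joint arm with a two-finger parallel gripper is mounted at the origin on a cart in front of the work surface, level with it; the furniture and walls round the work are solid. World frame = base frame: x ahead of the robot, y to its left, z up, the work surface at z = 0. Lengths are in m, angles in rad, forces in N, time in s.
With the tool pointing down it reaches from about 0.225 to 0.725 m from the base axis. Payload 3.1 kg.
Tool frame: the origin (TCP) lies between the finger pads; the fingertips stand 25 mm ahead of it and the grasp point (between the pads) lies 6 mm ahead of it; x points along the fingers, y is the direction in which the jaws open and shut, and the axes are right-handed (so a half turn about x gives the same grasp; the last joint's range is limited). The gripper opens to 85 mm and grips with 20 to 120 N. Pads are 22 mm wide; open, the fingers measure 114 mm over their backs; the gripper's body (76 mm by 85 mm) begins 54 mm behind the grasp point. The pads swing forward as they close: fully open they stand 13 mm farther back than shut.
Start: joints at [-1.328, 0.048, 0.099, 1.622, 0, 1.443], TCP at [0.19, -0.489, 0.256] pointing down, gripper open.
Joint ranges: [-2.91, 2.91], [-0.99, 1.94], [-1.21, 1.42], [-2.12, 2.29], [-1.49, 1.47], [-3.14, 3.14]. Speed limits (rad/s): [2.79, 2.79, 3.14, 3.14, 3.14, 3.14].

## Interface

Orientations are given as a unit quaternion [w, x, y, z].
In Python, from cell import robot gives the robot as it stands.
- The arm moves only by the tool servo_tool, never from a script. Its argument "targets" is a list of rows, each an object with "travel": the shift along the tool's x, y, z in mm, a list of three; "angular": the turn, a rotation vector about the tool's x, y, z in rad, a list of three; "fingers": the finger opening in mm, from 0 to 85.4. In form: [{"travel": [dx, dy, dz], "angular": [wx, wy, wz], "fingers": fingers}, ...]. A call has 1 to 12 rows; each row is the pose to reach, as a shift and turn from the pose commanded when the call began, along the tool's axes at that moment; what a row does not reach only later rows make up. A row lasts 1/10 s, in which the tool goes at most 50 mm and 8.59 degrees, less where a joint would pass 70% of its speed; a pose out of reach is approached as far as the arm can. A call with a gripper value outside its range is refused whole. The fingers move at their own pace and stop on an object; the grip force is fixed at half the most. Time passes only in rows, so rows that repeat a pose let the fingers close. It gives the time, the measured TCP pose, the force and the opening at its end, in the units of the state.
- robot.read_state(): the state, without advancing time (a new reading comes with each control period).
- robot.read_camera(name): name is "scene" or "top" or "wrist"; returns a dict with "color" (480x640x3 uint8, red, green, blue), "fovy" (degrees; the focal length in pixels is half the picture's height over the tangent of half this angle, whatever the lens; pixels are square), "cx", "cy" (the principal point, pixels), "distortion" ([k1, k2, p1, p2, k3] as OpenCV has them; the pictures are not rectified), "extrinsics" (4x4, takes a point from camera to world coordinates); the wrist camera has in their place "hand_eye" (4x4, takes a point from camera to tool coordinates, whose origin is the TCP and whose axes are the tool frame's). Camera axes: x right, y down, z forward; pixel columns grow to the right and rows downward; lengths in m; the calibration is good to about 2 mm. A picture is of the moment at which its call begins: read the wrist's pose just before it. There is no depth.
- robot.job_done(): hands the job in, once; it reports no verdict.
Trained networks look in the newest picture that a camera, given by its name, has taken for a name from the list of things; names that differ only in an ending like _2 or _b are one class to them, and where a whole thing is asked for, a point or a joint stands for the part that bears it (a point fixed in the world has none). Each returns a list of dicts, best first, with "score" (0 to 1); they miss things now and then, are a little off and sometimes report something else, mostly with a low value. They report only what shows in the picture. A call takes as long as a camera call. They do not tell look-alikes from the thing itself.
- robot.regions_of(query, camera): "region" (480x640 bool, what is visible of it) and "extent" ([left, top, right, bottom] in pixels, round what is visible of it).
The state is a dict: "time_s": time; "joint_pos": joint angles; "qvel": joint speeds; "joint_efforts": joint torques, N m; "eef_pos": TCP position; "tcp_rot": TCP orientation; "force": force on the tool from outside, world axes, zero at the start; "moment": the same for the moment, N m; "finger_gap": opening from 0.0 (shut) to 1.0 (fully open).
Only numpy, scipy, OpenCV 4.12 (cv2) and the standard library are available. Lean on these libraries where they do the work, as an engineer would, in place of code of your own. Each camera call takes 0.05 s, during which the arm holds its last target.

## Working session

There is one attempt and no reset: what is moved stays moved. The work goes in short steps, Python scripts to look and compute and a tool call to move; the robot and the scene stay as the last step left them, time stands still between calls to the robot, and variables do not carry over. Pictures are saved under pics/ and viewed, and the job is handed in when it is done.

Besides the shell and the picture viewer there is one more tool, called as name(argument=value, ...), one argument or row to a line, values as JSON. servo_tool: Moves the arm, as the interface text tells. Its arguments: {"type":"object","properties":{"targets":{"type":"array"}},"required":["targets"]}

```bash
mkdir -p pics; ls; cat > h.py <<'E'
import numpy as np, cv2
from cell import robot
def f(c): return 240/np.tan(np.radians(c['fovy'])/2)
def K(c): return np.array([[f(c),0,c['cx']],[0,f(c),c['cy']],[0,0,1]])
def quatR(q):
    from scipy.spatial.transform import Rotation as R
    return R.from_quat([q[1],q[2],q[3],q[0]]).as_matrix()
def ext(c,st=None):
    if 'extrinsics' in c: return np.array(c['extrinsics'])
    T=np.eye(4);T[:3,:3]=quatR(st['tcp_rot']);T[:3,3]=st['eef_pos']
    return T@np.array(c['hand_eye'])
def toplane(c,E,uv,z):
    p=cv2.undistortPoints(np.array(uv,float).reshape(-1,1,2),K(c),np.array(c['distortion'])).reshape(-1,2)
    d=np.c_[p,np.ones(len(p))]@E[:3,:3].T; o=E[:3,3]
    return o+d*((z-o[2])/d[:,2:])
def proj(c,E,P):
    M=np.linalg.inv(E); 
    r,_=cv2.Rodrigues(M[:3,:3])
    return cv2.projectPoints(np.array(P,float),r,M[:3,3],K(c),np.array(c['distortion']))[0].reshape(-1,2)
def save(n,im,): cv2.imwrite('pics/'+n,im[...,::-1])
E
python3 - <<'E'
from h import *
s=robot.read_state();print({k:np.round(v,3) for k,v in s.items()})
for n in ['scene','top']:
    c=robot.read_camera(n);save(n+'0.png',c['color']);print(n,c['fovy'],c['cx'],c['cy'],c['distortion'],np.round(c['extrinsics'],3).tolist())
    for q in ['bridge','cork_pad','leather_block','jar','spool','wax_block']:
        for r in robot.regions_of(q,n)[:3]: print(n,q,round(r['score'],2),r['extent'])
print(robot.read_state()['time_s'])
E
```

```text
pics
{'time_s': np.float64(0.0), 'joint_pos': array([-1.328,  0.049,  0.098,  1.622,  0.   ,  1.443]), 'qvel': array([ 0.001,  0.001, -0.002, -0.   ,  0.   ,  0.001]), 'joint_efforts': array([-1.0000e-03, -3.3878e+01,  3.2002e+01,  2.0000e-02, -0.0000e+00,
        0.0000e+00]), 'eef_pos': array([ 0.19 , -0.489,  0.255]), 'tcp_rot': array([-0.129, -0.695, -0.131,  0.695]), 'force': array([ 0.148,  0.352, -0.471]), 'moment': array([ 0.005, -0.005, -0.015]), 'finger_gap': np.float64(1.001)}
scene 44.25737847922635 322.02901408888226 233.9995237571424 [-0.16224134  0.          0.          0.          0.        ] [[-0.584, -0.583, 0.565, -0.234], [-0.812, 0.42, -0.406, 0.716], [-0.001, -0.695, -0.719, 1.069], [0.0, 0.0, 0.0, 1.0]]
scene bridge 0.87 [248.6, 203.4, 310.3, 252.2]
scene bridge 0.73 [394.4, 211.2, 459.0, 250.1]
scene cork_pad 0.85 [330.5, 234.0, 358.3, 261.5]
scene cork_pad 0.68 [242.9, 311.9, 282.8, 337.9]
scene leather_block 0.73 [275.8, 274.1, 306.5, 299.6]
scene leather_block 0.59 [451.4, 185.1, 471.2, 213.1]
scene jar 0.73 [451.8, 187.4, 470.3, 213.5]
scene spool 0.91 [190.0, 249.9, 209.5, 279.8]
top 53.86372380626386 321.3302817874656 239.55484771177663 [-0.03839362  0.          0.          0.          0.        ] [[0.002, -0.993, 0.119, 0.459], [-1.0, -0.001, 0.006, 0.119], [-0.006, -0.119, -0.993, 1.059], [0.0, 0.0, 0.0, 1.0]]
top bridge 0.7 [263.8, 174.1, 321.5, 217.0]
top bridge 0.68 [392.9, 271.6, 453.6, 328.2]
top cork_pad 0.9 [319.5, 247.8, 352.1, 288.3]
top cork_pad 0.85 [180.6, 278.3, 223.4, 319.5]
top leather_block 0.77 [239.6, 260.9, 262.4, 289.8]
top jar 0.74 [478.0, 280.9, 506.4, 299.4]
top spool 0.6 [177.4, 187.9, 203.0, 212.8]
top wax_block 0.93 [166.4, 227.1, 190.5, 245.7]
0.7
```

View pics/scene0.png

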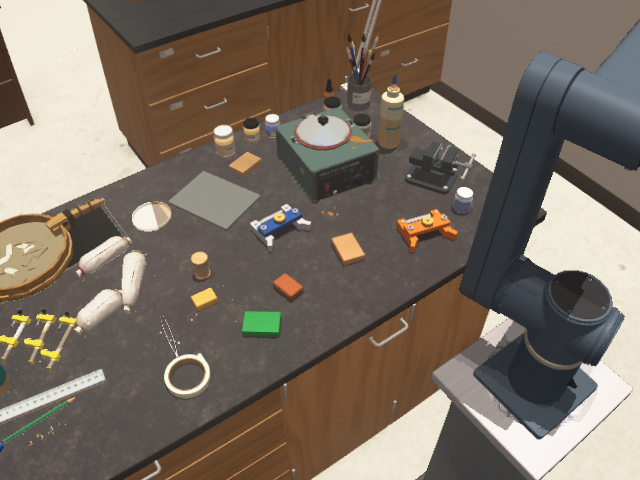

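View pics/top0.png

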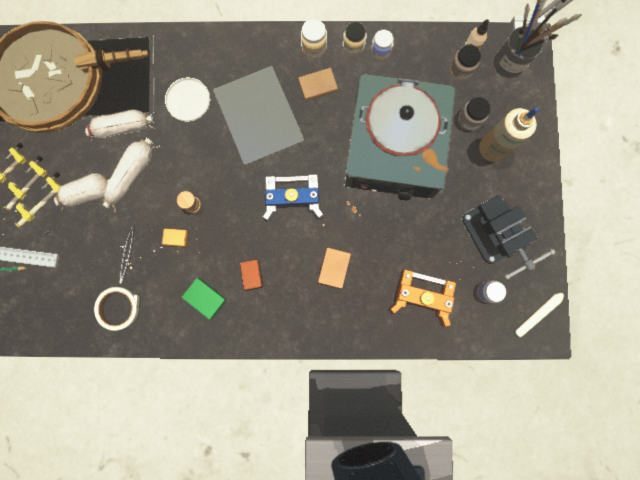

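```bash
python3 - <<'E'
import cv2
im=cv2.imread('pics/top0.png')[160:340,160:460]
cv2.imwrite('pics/topcrop0.png',cv2.resize(im,(800,480),interpolation=cv2.INTER_CUBIC))
E
```

```text
(no output)
```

View pics/topcrop0.png

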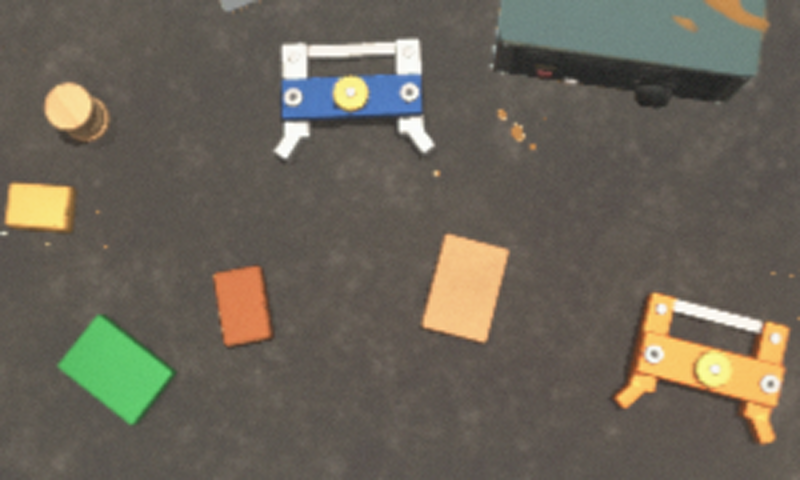

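Candidates for the pad: tan at top (335,267), green at (203,298), and an orange-brown slab at (318,82). Candidates for the bridge: aluminium with blue bar at (292,195), and an orange one at (425,298). I choose the tan pad at (335,267) and the aluminium bridge at (292,195). The close crop confirms both. Next I measure their positions.

```bash
python3 - <<'E'
from h import *
from scipy.optimize import least_squares
from itertools import combinations
C={}
for n in ['scene','top']:
    c=robot.read_camera(n);C[n]=c;E=ext(c)
    for q,z in [('cork_pad',.02),('leather_block',.022),('spool',.058),('wax_block',.018),('jar',.058)]:
        for r in robot.regions_of(q,n)[:2]:
            m=r['region'].astype(np.uint8)
            cs,_=cv2.findContours(m,cv2.RETR_EXTERNAL,cv2.CHAIN_APPROX_NONE)
            k=max(cs,key=cv2.contourArea).reshape(-1,2)
            P=toplane(c,E,k,z)[:,:2]
            rect=cv2.minAreaRect((P*1000).astype(np.float32))
            print(n,q,round(r['score'],2),np.round(rect[0],1),np.round(rect[1],1),round(rect[2],1))
# silhouette fit of the pad, box hull over both views
    for r in robot.regions_of('cork_pad',n)[:2]:
        ys,xs=np.nonzero(r['region'])
        if abs(xs.mean()-(345 if n=='scene' else 335))<12: C[n+'m']=r['region']
def mask(c,E,x,y,th,h=.02):
    a,b=.028,.040
    P=[(x+np.cos(th)*v-np.sin(th)*u, y+np.sin(th)*v+np.cos(th)*u,z) for u in(-a,a) for v in(-b,b) for z in(0,h)]
    p=proj(c,E,P); hull=cv2.convexHull(((p+0.0)*16).round().astype(np.int32))
    m=np.zeros((480,640),np.uint8);cv2.fillConvexPoly(m,hull,255,cv2.LINE_AA,4);return m/255.
from scipy.optimize import minimize
for sel in (['top'],['scene'],['top','scene']):
    def cost(p):
        return sum(((mask(C[n],ext(C[n]),p[0],p[1],p[2])-C[n+'m'])**2).sum() for n in sel if n+'m' in C)
    r=minimize(cost,[.40,.10,-.15],method='Nelder-Mead',options=dict(initial_simplex=[[.40,.10,-.15],[.42,.10,-.15],[.40,.12,-.15],[.40,.1,.05]]))
    print(sel,np.round(r.x,4),r.fun)
E
```

```text
scene cork_pad 0.81 [449.8 387.2] [85.5 74.4] 54.6
scene cork_pad 0.68 [516.4  99.7] [62.  92.7] 75.7
scene leather_block 0.69 [501.  284.3] [69.6 48.8] 10.9
scene leather_block 0.34 [673.6 191.8] [106.6 137.3] 0.2
scene spool 0.66 [644.1 427.5] [35.1 85.7] 73.2
scene wax_block 0.59 [581.4 459.1] [53.9 49.2] 87.5
scene jar 0.92 [ 449.2 -217.4] [ 49.6 105.8] 36.0
top cork_pad 0.8 [521.8  96.7] [56.1 84.6] 74.9
top cork_pad 0.75 [588.6 451.1] [56.3 41.2] 86.0
top leather_block 0.85 [506. 281.] [62.  41.8] 10.4
top spool 0.58 [660.6 414.9] [55.3 38.1] 45.7
top wax_block 0.63 [588.  451.9] [38.2 54.2] 0.0
top jar 0.64 [ 467.8 -233.9] [60.3 46.2] 89.9
top jar 0.54 [661.5 413.9] [56.6 38.9] 54.8
['top'] [ 0.522   0.0968 -0.2694] 59.513802383698575
['scene'] [ 0.525   0.0942 -0.3381] 94.6467204921184
['top', 'scene'] [ 0.5219  0.0951 -0.2682] 174.94863514033062
```

```bash
python3 - <<'E'
import cv2
for n,(a,b,c,d) in {'scene':(190,265,230,330),'top':(160,235,245,345)}.items():
    im=cv2.imread(f'pics/{n}0.png')[a:b,c:d]
    cv2.imwrite(f'pics/{n}br.png',cv2.resize(im,None,fx=8,fy=8,interpolation=cv2.INTER_CUBIC))
E
```

```text
(no output)
```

View pics/topbr.png

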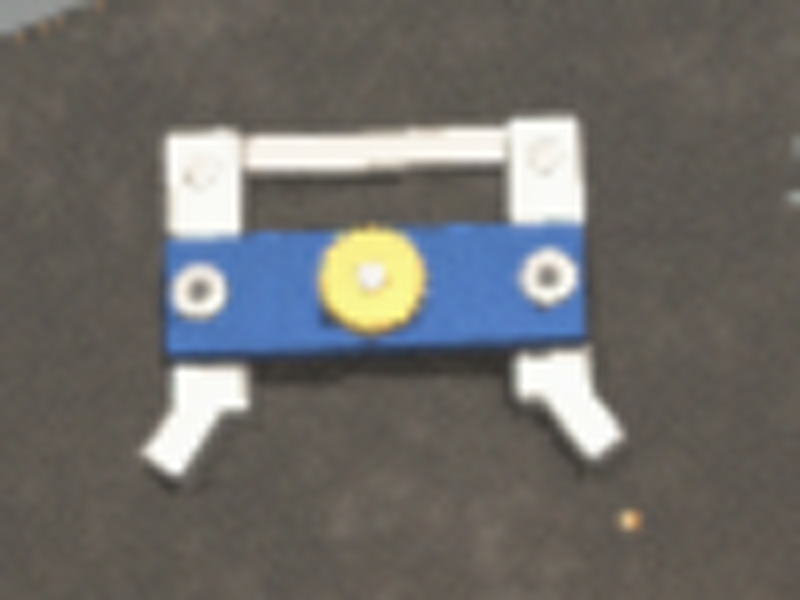

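View pics/scenebr.png

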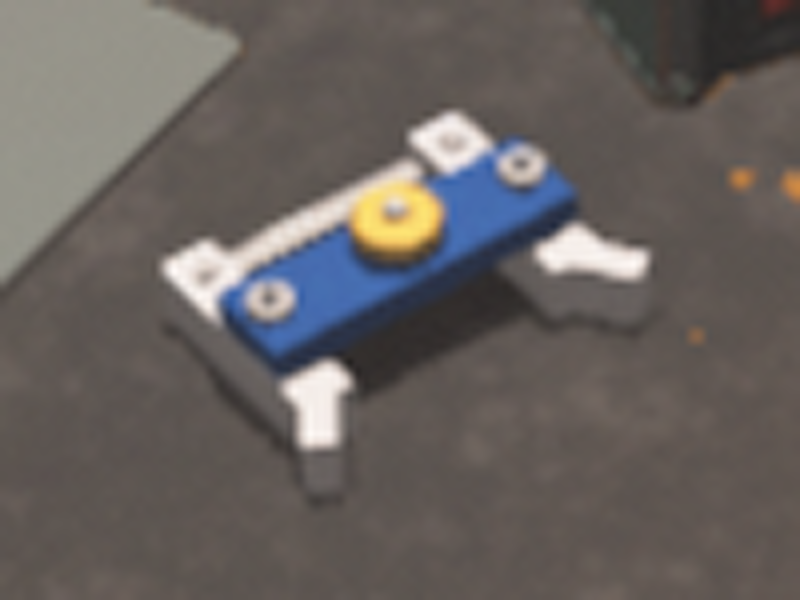

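```bash
python3 - <<'E'
from h import *
def up(P,o): return (np.array(P,float)+.5)/8-.5+np.array(o)
ct=robot.read_camera('top');cs=robot.read_camera('scene')
z=.0375
T=toplane(ct,ext(ct),up([(166,238),(584,222),(586,338),(167,352),(199,291),(548,276),(371,276)],(245,160)),z)
S=toplane(cs,ext(cs),up([(218,292),(518,137),(577,188),(275,362),(270,298),(522,164),(396,208)],(230,190)),z)
for a in(T,S):
    print(np.round(a*1000,1).tolist()); m=a[:4,:2].mean(0); d=(a[0]+a[3]-a[1]-a[2])[:2]/2; print('mid',m*1000,'len',np.linalg.norm(d),'barang(y dir)',np.degrees(np.arctan2(-d[0],d[1])))
# back rail tops z=.0235: outer top corners & flared ends
print('rail', np.round(toplane(ct,ext(ct),up([(165,135),(580,118),(142,453),(623,437),(244,170),(508,158)],(245,160)),.0235)*1000,1).tolist())
E
```

```text
[[693.1, 249.0, 37.5], [697.5, 133.5, 37.5], [665.0, 132.9, 37.5], [661.0, 248.2, 37.5], [678.1, 239.6, 37.5], [682.4, 143.4, 37.5], [682.3, 192.2, 37.5]]
mid [679.15582057 190.89229252] len 0.11542066465832546 barang(y dir) 2.093827457047389
[[693.1, 248.6, 37.5], [696.7, 134.5, 37.5], [666.3, 132.5, 37.5], [657.2, 250.1, 37.5], [681.5, 236.9, 37.5], [685.6, 140.5, 37.5], [692.2, 183.7, 37.5]]
mid [678.34237104 191.43012294] len 0.1159939924971229 barang(y dir) 3.1488360697530795
rail [[725.8, 251.5, 23.5], [730.6, 134.9, 23.5], [635.3, 256.4, 23.5], [639.8, 122.7, 23.5], [715.7, 229.2, 23.5], [719.1, 155.1, 23.5]]
```

```bash
cat >> h.py <<'E'
def Rd(psi): # tool down, tool y at world angle psi
    c,s=np.cos(psi),np.sin(psi)
    return np.array([[0,c,s],[0,s,-c],[-1,0,0]],float)
def delta(p,psi,st=None,p0=None,R0=None):
    from scipy.spatial.transform import Rotation as R
    st=st or robot.read_state()
    R0=quatR(st['tcp_rot']) if R0 is None else R0
    p0=np.array(st['eef_pos']) if p0 is None else p0
    for k in(0,np.pi):
        print('travel',np.round(R0.T@(np.array(p)-p0)*1000,1),'ang',np.round(R.from_matrix(R0.T@Rd(psi+k)).as_rotvec(),3))
B=np.array([.679,.191]); TH=.040
def bw(x,y): return B+np.array([np.cos(TH)*x-np.sin(TH)*y,np.sin(TH)*x+np.cos(TH)*y])
def wb(p):
    d=np.array(p)[:2]-B; return np.array([np.cos(TH)*d[0]+np.sin(TH)*d[1],-np.sin(TH)*d[0]+np.cos(TH)*d[1]])
E
python3 - <<'E'
from h import *
s=robot.read_state();print(s['time_s'],np.round(quatR(s['tcp_rot']),3).tolist(),s['eef_pos'],wb([.522,.0965]))
delta([.50,.03,.25],-.269)
c=robot.read_camera('wrist');print(c['fovy'],c['hand_eye'])
E
```

```text
1.5 [[-0.0, 0.362, -0.932], [-0.0, -0.932, -0.362], [-1.0, 0.0, 0.0]] [ 0.19020731 -0.48933423  0.25632206] [-0.16065341 -0.08814608]
travel [   6.3 -371.8 -476.9] ang [-0.931  0.     0.   ]
travel [   6.3 -371.8 -476.9] ang [ 2.211  0.    -0.   ]
68.64379410105884 [[ 1.97482870e-03 -2.99002008e-01  9.54250439e-01 -1.18341122e-01]
 [ 9.99997979e-01  2.30929832e-04 -1.99714472e-03 -8.34414129e-04]
 [ 3.76785387e-04  9.54252454e-01  2.99001859e-01 -7.61640325e-02]
 [ 0.00000000e+00  0.00000000e+00  0.00000000e+00  1.00000000e+00]]
```

```bash
python3 - <<'E'
from h import *
delta([.55,.10,.25],-.269)
E
```

```text
travel [   6.3 -418.9 -548.8] ang [-0.931 -0.     0.   ]
travel [   6.3 -418.9 -548.8] ang [2.211 0.    0.   ]
```

servo_tool(
  targets=[
    {"travel":[0,-35,-46],"angular":[-0.08,0,0],"fingers":50},
    {"travel":[0,-70,-92],"angular":[-0.16,0,0],"fingers":50},
    {"travel":[0,-105,-138],"angular":[-0.24,0,0],"fingers":50},
    {"travel":[0,-140,-184],"angular":[-0.32,0,0],"fingers":50},
    {"travel":[0,-175,-230],"angular":[-0.4,0,0],"fingers":50},
    {"travel":[0,-210,-276],"angular":[-0.48,0,0],"fingers":50},
    {"travel":[0,-245,-322],"angular":[-0.56,0,0],"fingers":50},
    {"travel":[0,-280,-368],"angular":[-0.64,0,0],"fingers":50},
    {"travel":[0,-315,-414],"angular":[-0.72,0,0],"fingers":50},
    {"travel":[0,-350,-460],"angular":[-0.8,0,0],"fingers":50},
    {"travel":[0,-385,-506],"angular":[-0.87,0,0],"fingers":50},
    {"travel":[0,-419,-549],"angular":[-0.93,0,0],"fingers":50},
  ],
)

```text
time_s: 2.75
eef_pos: [0.5042, 0.0246, 0.2566]
tcp_rot: [0.429, 0.562, 0.429, -0.562]
force: [-0.1, -1.2, 0.3]
finger_gap: 0.586
```

servo_tool(
  targets=[
    {"travel":[0,0,0],"angular":[0,0,0],"fingers":50},
    {"travel":[0,0,0],"angular":[0,0,0],"fingers":50},
    {"travel":[0,0,0],"angular":[0,0,0],"fingers":50},
  ],
)

```text
time_s: 3.05
eef_pos: [0.5029, 0.0218, 0.2564]
tcp_rot: [-0.428, -0.563, -0.428, 0.563]
force: [-0.2, -0.7, -0.2]
finger_gap: 0.586
```

```bash
python3 - <<'E'
from h import *
s=robot.read_state();c=robot.read_camera('wrist');save('w1.png',c['color']);print(s['time_s'],s['eef_pos'],s['finger_gap'],s['joint_pos'],abs(s['qvel']).max(),s['force'])
np.savez('w1.npz',E=ext(c,s),cx=c['cx'],cy=c['cy'],fovy=c['fovy'],d=c['distortion'])
E
```

```text
3.05 [0.502893   0.02176087 0.25637564] 0.585748479813924 [-8.96942395e-02 -7.82982391e-03  4.26306016e-02  1.62164269e+00
 -6.21637435e-04  1.75219458e+00] 0.021881774160107115 [-0.20511989 -0.67943245 -0.18992917]
```

View pics/w1.png

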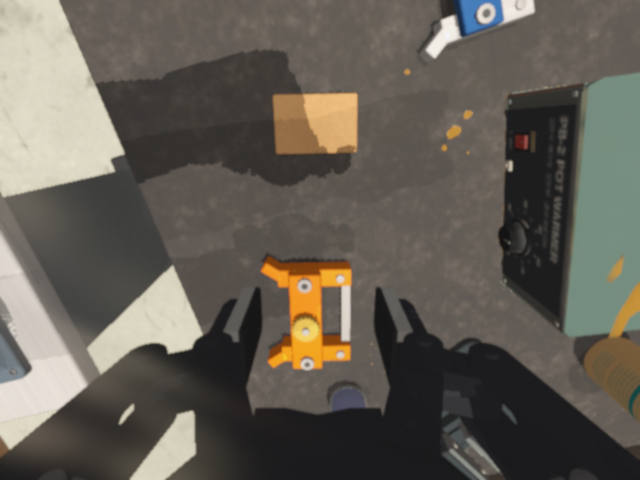

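The wrist picture shows the pad with corners near (274,94), (357,93), (358,153) and (276,154), and part of the blue bar at (485,12). The orange look-alike bridge is below, around (305,320). Next I triangulate against the top view.

```bash
python3 - <<'E'
from h import *
w=dict(np.load('w1.npz'));cw=dict(fovy=float(w['fovy']),cx=float(w['cx']),cy=float(w['cy']),distortion=w['d']);Ew=w['E']
ct=robot.read_camera('top');Et=ext(ct)
def rays(c,E,uv):
    p=cv2.undistortPoints(np.array(uv,float).reshape(-1,1,2),K(c),np.array(c['distortion'])).reshape(-1,2)
    d=np.c_[p,np.ones(len(p))]@E[:3,:3].T; return E[:3,3],d/np.linalg.norm(d,axis=1)[:,None]
# refine wrist pad corners from colour
im=cv2.imread('pics/w1.png')
def padquad(im,roi):
    x0,y0,x1,y1=roi;h=cv2.cvtColor(im[y0:y1,x0:x1],cv2.COLOR_BGR2HSV)
    m=((h[...,0]>5)&(h[...,0]<22)&(h[...,1]>95)&(h[...,2]>90)).astype(np.uint8)
    cs,_=cv2.findContours(m,0,1);k=max(cs,key=cv2.contourArea)
    print(cv2.contourArea(k));b=cv2.boxPoints(cv2.minAreaRect(k));return b+[x0,y0]
qw=padquad(im,(255,75,380,175))
it=ct['color'][...,::-1].copy();qt=padquad(it,(310,240,362,295))
print(qw.tolist(),qt.tolist())
for z in(0.02,):
  for c,E,q in((cw,Ew,qw),(ct,Et,qt)):
    P=toplane(c,E,q,z);print(np.round(P*1000,1).tolist(),np.round(P.mean(0)*1000,1),'sides',np.round(np.linalg.norm(np.diff(P,axis=0),axis=1)*1000,1))
    e=P[np.r_[1:4,0]]-P; i=np.argmax(np.linalg.norm(e[:2],axis=1)); a=e[i];print('yaw',np.arctan(a[1]/a[0]))
# triangulate centre & bolts
o1,d1=rays(cw,Ew,[qw.mean(0),[484,13]]);o2,d2=rays(ct,Et,[qt.mean(0),(np.array([371,276])+.5)/8-.5+[245,160]])
for a,b in zip(d1,d2):
    s=np.linalg.lstsq(np.c_[a,-b],o2-o1,rcond=None)[0];print('tri',np.round((o1+a*s[0])*1000,1),np.round((o2+b*s[1])*1000,1))
s=robot.read_state();print(s['time_s'])
E
```

```text
4972.5
868.5
[[271.80428314208984, 93.03921318054199], [356.95569610595703, 91.51864433288574], [358.04686737060547, 152.62416076660156], [272.8954544067383, 154.1447296142578]] [[316.68461418151855, 281.82307052612305], [326.3076915740967, 246.53846168518066], [351.18460845947266, 253.32307815551758], [341.56153297424316, 288.6076889038086]]
[[488.7, 135.8, 20.0], [566.1, 115.6, 20.0], [553.9, 60.9, 20.0], [472.6, 82.0, 20.0]] [520.3  98.6  20. ] sides [79.9 56.  83.9]
yaw -0.25498592030993533
[[490.2, 135.1, 20.0], [568.0, 114.1, 20.0], [553.0, 59.2, 20.0], [475.4, 80.7, 20.0]] [521.6  97.3  20. ] sides [80.6 56.9 80.4]
yaw -0.26432265677709416
tri [520.7  99.   42.4] [520.1  97.8  42.4]
tri [706.8 153.8 -16.6] [694.1 196.1 -16.3]
3.15
```

```bash
python3 - <<'E'
from h import *
p=np.array([.521,.098]);y=-.26
n=np.array([np.sin(y),-np.cos(y)])
print('pad in bridge',wb(p)*1000,y-TH)
delta(list(p+n*.062)+[.031],y)
E
```

```text
pad in bridge [-161.59262493  -86.60729512] -0.3
travel [225.6  -2.5 -16.9] ang [-0.012  0.    -0.   ]
travel [225.6  -2.5 -16.9] ang [ 3.129 -0.    -0.   ]
```

servo_tool(
  targets=[
    {"travel":[40,0,-4],"angular":[-0.012,0,0],"fingers":50},
    {"travel":[80,0,-8],"angular":[-0.012,0,0],"fingers":50},
    {"travel":[120,-2.5,-10],"angular":[-0.012,0,0],"fingers":50},
    {"travel":[160,-2.5,-12],"angular":[-0.012,0,0],"fingers":50},
    {"travel":[185,-2.5,-14],"angular":[-0.012,0,0],"fingers":50},
    {"travel":[205,-2.5,-15],"angular":[-0.012,0,0],"fingers":50},
    {"travel":[218,-2.5,-16],"angular":[-0.012,0,0],"fingers":50},
    {"travel":[225,-2.5,-17],"angular":[-0.012,0,0],"fingers":50},
    {"travel":[225,-2.5,-17],"angular":[-0.012,0,0],"fingers":50},
    {"travel":[225,-2.5,-17],"angular":[-0.012,0,0],"fingers":50},
  ],
)

```text
time_s: 4.15
eef_pos: [0.5064, 0.0392, 0.0325]
tcp_rot: [0.432, 0.561, 0.431, -0.56]
force: [0.7, -0.5, -0.1]
finger_gap: 0.584
```

```bash
python3 - <<'E'
from h import *
s=robot.read_state();c=robot.read_camera('wrist');save('w2.png',c['color']);print(s['time_s'],s['eef_pos'],s['finger_gap'],s['force'],quatR(s['tcp_rot'])[:,1])
c=robot.read_camera('scene');save('s2.png',cv2.resize(c['color'][150:330,210:450],(800,600),interpolation=cv2.INTER_CUBIC))
p=np.array([.521,.098]);y=-.26
from scipy.spatial.transform import Rotation as R
R0=Rd(y);p0=np.array(s['eef_pos'])
b0=wb(p)
for t in np.linspace(0,1,7):
    b=b0*(1-t)+np.array([b0[0],0])*t; yy=y*(1-t)+TH*t
    q=bw(*b)+.039*np.array([np.sin(yy),-np.cos(yy)])
    print(round(t,2),q,end=' ');
    print(np.round(R0.T@(np.r_[q,.031]-p0)*1000,1),np.round(R.from_matrix(R0.T@Rd(yy)).as_rotvec(),3))
E
```

```text
4.15 [0.50635765 0.03920764 0.03250226] 0.5836431779762258 [ 0.68927754 -0.46340424 -0.09142914] [ 0.96676245 -0.2556685   0.00199758]
0.0 [0.51097386 0.06031079] [  1.5  -1.  -21.6] [0. 0. 0.]
0.17 [0.51229284 0.0742798 ] [  1.5  -3.3 -35.4] [-0.05  0.    0.  ]
0.33 [0.51363213 0.08834414] [  1.5  -5.6 -49.4] [-0.1  0.   0. ]
0.5 [0.51498696 0.10250472] [  1.5  -7.9 -63.4] [-0.15  0.    0.  ]
0.67 [0.51635249 0.11676219] [  1.5 -10.3 -77.5] [-0.2  0.   0. ]
0.83 [0.51772387 0.13111697] [  1.5 -12.6 -91.7] [-0.25  0.    0.  ]
1.0 [0.51909622 0.14556921] [   1.5  -15.  -106.1] [-0.3  0.   0. ]
```

View pics/w2.png

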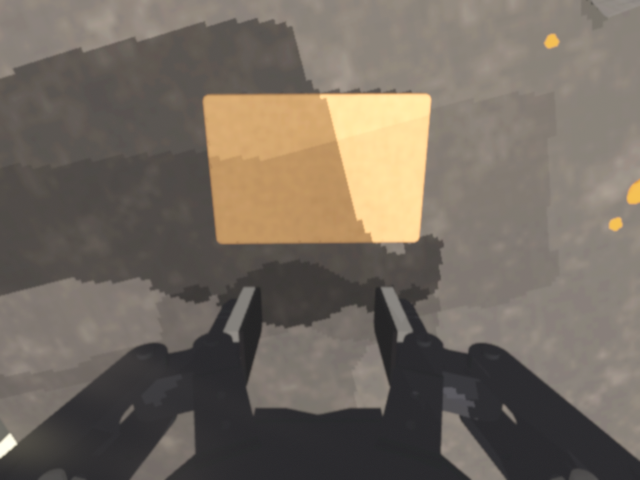

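View pics/s2.png

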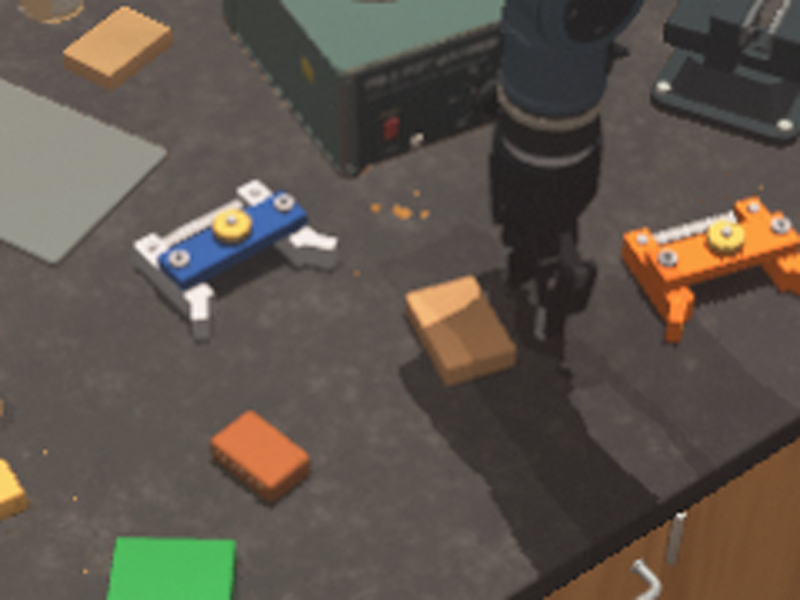

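The wrist picture shows the pad squarely ahead of the fingers: pad edge at row 242, fingertips at (250,290) and (388,290). I start the sideways push with a gradual turn.

servo_tool(
  targets=[
    {"travel":[3,0,-7],"angular":[0,0,0],"fingers":50},
    {"travel":[3,0,-14],"angular":[0,0,0],"fingers":50},
    {"travel":[3,-1,-20],"angular":[0,0,0],"fingers":50},
    {"travel":[3,-1,-25],"angular":[-0.01,0,0],"fingers":50},
    {"travel":[3,-2,-30],"angular":[-0.03,0,0],"fingers":50},
    {"travel":[3,-3,-35],"angular":[-0.05,0,0],"fingers":50},
    {"travel":[3,-4,-40],"angular":[-0.065,0,0],"fingers":50},
    {"travel":[3,-5,-45],"angular":[-0.085,0,0],"fingers":50},
    {"travel":[3,-5.5,-49],"angular":[-0.1,0,0],"fingers":50},
    {"travel":[3,-6.5,-55],"angular":[-0.12,0,0],"fingers":50},
    {"travel":[3,-8,-60],"angular":[-0.14,0,0],"fingers":50},
    {"travel":[3,-8,-63.5],"angular":[-0.15,0,0],"fingers":50},
  ],
)

```text
time_s: 5.45
eef_pos: [0.5137, 0.1035, 0.0283]
tcp_rot: [-0.473, -0.526, -0.473, 0.526]
force: [0.3, -0.3, -0.7]
finger_gap: 0.587
```

```bash
python3 - <<'E'
from h import *
s=robot.read_state();c=robot.read_camera('wrist');save('w3.png',c['color']);print(s['time_s'],s['eef_pos'],s['finger_gap'],s['force'],quatR(s['tcp_rot'])[:,1])
E
```

```text
5.45 [0.51374323 0.10351752 0.02825154] 0.5870421099217101 [ 0.30474935 -0.30805418 -0.73761007] [ 9.94334516e-01 -1.06295663e-01 -3.18962317e-04]
```

View pics/w3.png

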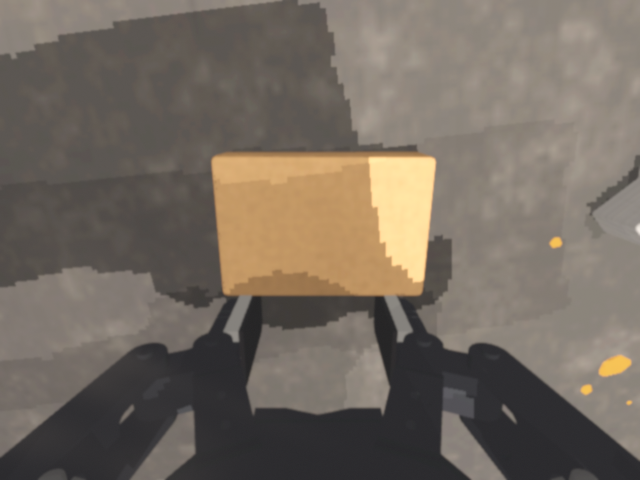

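The pad is flush with both fingertips (edge at row 295) and nearly centred. I continue.

```bash
python3 - <<'E'
from h import *
s=robot.read_state();q=bw(-.1615,0)+.039*np.array([np.sin(TH),-np.cos(TH)])
print(q);delta(np.r_[q,.029],TH,s)
E
```

```text
[0.51918877 0.14557292]
travel [ -0.7   0.8 -42. ] ang [-0.146 -0.001 -0.   ]
travel [ -0.7   0.8 -42. ] ang [ 2.995e+00 -0.000e+00  1.000e-03]
```

servo_tool(
  targets=[
    {"travel":[0,0,-5],"angular":[-0.018,0,0],"fingers":50},
    {"travel":[0,0,-10],"angular":[-0.036,0,0],"fingers":50},
    {"travel":[0,0,-15],"angular":[-0.054,0,0],"fingers":50},
    {"travel":[0,0,-20],"angular":[-0.072,0,0],"fingers":50},
    {"travel":[0,0,-25],"angular":[-0.09,0,0],"fingers":50},
    {"travel":[0,0,-30],"angular":[-0.108,0,0],"fingers":50},
    {"travel":[0,0,-35],"angular":[-0.126,0,0],"fingers":50},
    {"travel":[0,0.5,-39],"angular":[-0.14,0,0],"fingers":50},
    {"travel":[0,1,-42],"angular":[-0.147,0,0],"fingers":50},
    {"travel":[0,1,-42],"angular":[-0.147,0,0],"fingers":50},
  ],
)

```text
time_s: 6.5
eef_pos: [0.5196, 0.1451, 0.0283]
tcp_rot: [0.51, 0.49, 0.51, -0.49]
force: [0.9, 0.4, 0.6]
finger_gap: 0.59
```

```bash
cat > pad.py <<'E'
from h import *
from scipy.optimize import minimize
def mask(c,E,x,y,th,h=.02):
    a,b=.028,.040
    P=[(x+np.cos(th)*v-np.sin(th)*u, y+np.sin(th)*v+np.cos(th)*u,z) for u in(-a,a) for v in(-b,b) for z in(0,h)]
    p=proj(c,E,P); hull=cv2.convexHull((p*16).round().astype(np.int32))
    m=np.zeros((480,640),np.uint8);cv2.fillConvexPoly(m,hull,255,cv2.LINE_AA,4);return m/255.
def fitpad(c,E,g,ign=None):
    h=cv2.cvtColor(c['color'],cv2.COLOR_RGB2HSV)
    M=((h[...,0]>5)&(h[...,0]<22)&(h[...,1]>95)&(h[...,2]>70)).astype(float)
    near=cv2.dilate(mask(c,E,*g),np.ones((25,25)))>0
    M=M*near
    w=near.astype(float)
    r=minimize(lambda p:(w*(mask(c,E,*p)-M)**2).sum(),g,method='Nelder-Mead',options=dict(initial_simplex=[g,[g[0]+.006,g[1],g[2]],[g[0],g[1]+.006,g[2]],[g[0],g[1],g[2]+.08]]))
    return r.x,r.fun,M
E
python3 - <<'E'
from pad import *
s=robot.read_state();c=robot.read_camera('wrist');save('w4.png',c['color']);print(s['time_s'],s['eef_pos'],s['force'],quatR(s['tcp_rot'])[:,1])
g=[*bw(-.1615,0),TH]
print(g)
x,f,M=fitpad(c,ext(c,s),g);print('wrist',x,f,M.sum(),'bridge',wb(x)*1000,x[2]-TH)
c=robot.read_camera('top');x,f,M=fitpad(c,ext(c),g);print('top',x,f,M.sum(),'bridge',wb(x)*1000,x[2]-TH)
save('t4.png',cv2.resize(c['color'][160:340,160:400],(800,600),interpolation=cv2.INTER_CUBIC))
E
```

```text
6.5 [0.51957791 0.14509757 0.02834944] [0.88836501 0.40624851 0.63747364] [9.99210829e-01 3.97201090e-02 1.78527203e-04]
[np.float64(0.5176291827742521), np.float64(0.1845417225288586), 0.04]
wrist [0.51929599 0.18461687 0.0337441 ] 4832.832525951557 26897.0 bridge [-1.59831519e+02  8.43498791e-03] -0.006255903522257279
top [0.5017156  0.05865283 0.93004115] 0.0 0.0 bridge [-182.43506393 -125.15181773] 0.8900411522633731
```

View pics/w4.png

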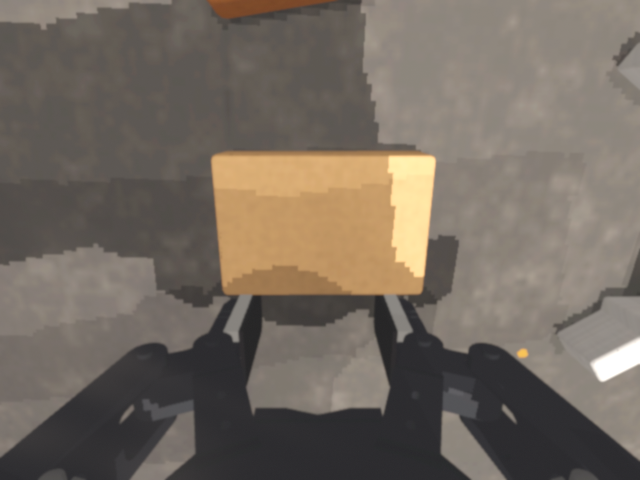

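View pics/t4.png

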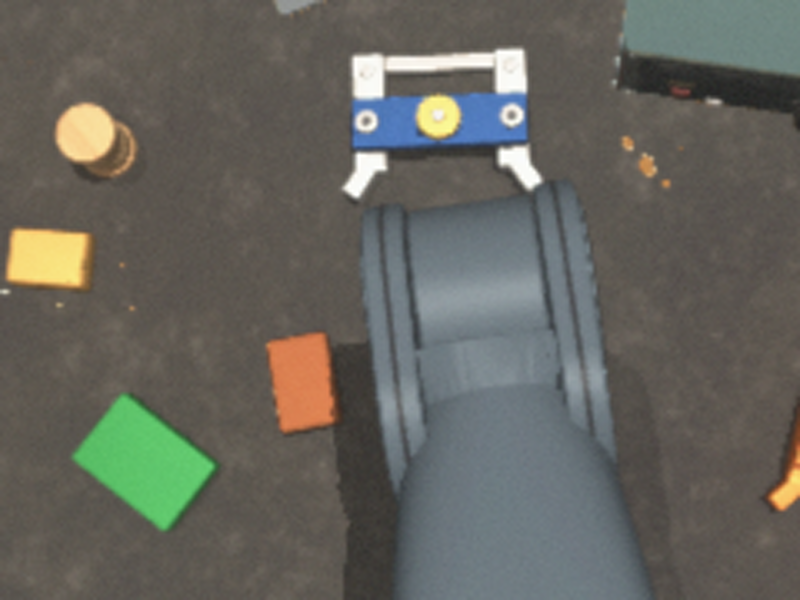

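```bash
python3 - <<'E'
from pad import *
s=robot.read_state();c=robot.read_camera('wrist');E=ext(c,s)
P=toplane(c,E,[(613,70),(557,332)],.0235);print(P,wb(P[0]),wb(P[1]))
delta(np.r_[bw(-.235,0),.08],TH+np.pi/2,s)
print(s['eef_pos'])
E
```

```text
[[0.60990783 0.24263359 0.0235    ]
 [0.61508378 0.14644319 0.0235    ]] [-0.06697212  0.05435524] [-0.06564689 -0.04196521]
travel [-51.7 -73.8 -39.8] ang [-1.572 -0.     0.   ]
travel [-51.7 -73.8 -39.8] ang [1.57 0.   0.  ]
[0.51945084 0.14471744 0.02831836]
```

servo_tool(
  targets=[
    {"travel":[0,0,10],"angular":[0,0,0],"fingers":50},
    {"travel":[-5,0,22],"angular":[0,0,0],"fingers":50},
    {"travel":[-30,0,26],"angular":[0,0,0],"fingers":50},
    {"travel":[-60,0,20],"angular":[-0.1,0,0],"fingers":26},
    {"travel":[-70,-20,10],"angular":[-0.24,0,0],"fingers":26},
    {"travel":[-72,-35,-5],"angular":[-0.38,0,0],"fingers":26},
    {"travel":[-72,-50,-15],"angular":[-0.52,0,0],"fingers":26},
    {"travel":[-72,-65,-25],"angular":[-0.66,0,0],"fingers":26},
    {"travel":[-72,-74,-35],"angular":[-0.8,0,0],"fingers":26},
    {"travel":[-72,-74,-40],"angular":[-0.94,0,0],"fingers":26},
    {"travel":[-72,-74,-40],"angular":[-1.08,0,0],"fingers":26},
    {"travel":[-72,-74,-40],"angular":[-1.22,0,0],"fingers":26},
  ],
)

```text
time_s: 7.85
eef_pos: [0.4441, 0.1809, 0.1008]
tcp_rot: [0.699, 0.108, 0.699, -0.108]
force: [0.0, 0.0, 0.3]
finger_gap: 0.307
```

```bash
python3 - <<'E'
from pad import *
s=robot.read_state();print(s['time_s'],s['eef_pos'],s['joint_pos'],s['finger_gap'])
delta(np.r_[bw(-.235,0),.10],TH+np.pi/2,s)
E
```

```text
7.85 [0.44408237 0.18087253 0.10080711] [ 2.47069147e-01 -4.71457609e-02 -3.06048122e-01  1.31130102e+00
 -4.34548513e-04  5.53669244e-01] 0.30735599352672965
travel [ 0.8  0.7 -0.1] ang [-0.347  0.001  0.   ]
travel [ 0.8  0.7 -0.1] ang [ 2.795e+00  0.000e+00 -1.000e-03]
```

servo_tool(
  targets=[
    {"travel":[0,1,0],"angular":[-0.14,0,0],"fingers":26},
    {"travel":[0,1,0],"angular":[-0.28,0,0],"fingers":26},
    {"travel":[0,1,0],"angular":[-0.35,0,0],"fingers":26},
    {"travel":[0,1,0],"angular":[-0.35,0,0],"fingers":26},
  ],
)

```text
time_s: 8.25
eef_pos: [0.4445, 0.1817, 0.1007]
tcp_rot: [0.707, -0.013, 0.707, 0.013]
force: [-0.0, -0.7, -0.0]
finger_gap: 0.303
```

```bash
python3 - <<'E'
from pad import *
s=robot.read_state();c=robot.read_camera('wrist');save('w5.png',c['color']);print(s['time_s'],s['eef_pos'],s['finger_gap'],quatR(s['tcp_rot'])[:,1])
E=ext(c,s);np.savez('w5.npz',E=E,cx=c['cx'],cy=c['cy'],fovy=c['fovy'],d=c['distortion'])
x,f,M=fitpad(c,E,[*bw(-.160,0),TH]);print('wrist',x,f,M.sum(),'bridge',wb(x)*1000,x[2]-TH)
c=robot.read_camera('top');save('t5.png',cv2.resize(c['color'][160:340,160:400],(800,600),interpolation=cv2.INTER_CUBIC))
E
```

```text
8.25 [0.44451787 0.18169371 0.10072103] 0.30267322064484786 [-3.68011024e-02  9.99322570e-01 -2.83519769e-04]
wrist [0.52044211 0.18381926 0.08163134] 1993.7888043060361 7858.0 bridge [-158.71820994   -0.83437393] 0.04163133770173811
```

View pics/w5.png

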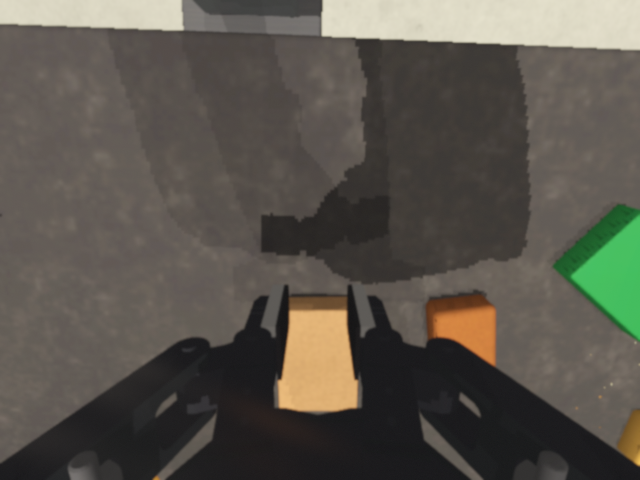

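View pics/t5.png

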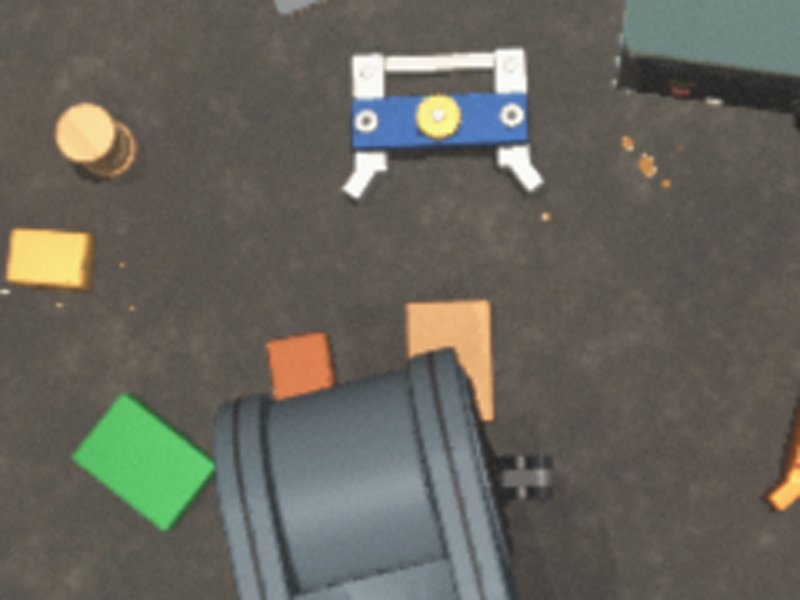

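The wrist view now looks back toward the robot, with the pad between the fingers. The top view shows the pad's front edge at crop (408,303)-(490,300), in line with the channel (bar ends at 352 and 527). I measure the alignment from it.

```bash
python3 - <<'E'
from pad import *
c=robot.read_camera('top');E=ext(c)
cv=lambda P:(np.array(P,float)+.5)/(10/3)-.5+[160,160]
P=toplane(c,E,cv([(407,303),(490,300),(494,419)]),.02);print(P, [wb(p)*1000 for p in P])
d=P[1]-P[2];print('yaw',np.arctan2(d[1],d[0]));d=P[0]-P[1];print('yaw front',np.arctan2(-d[0],d[1]))
Q=toplane(c,E,cv([(343,194),(541,184),(353,57),(525,49)]),.0235);print(Q,[wb(p)*1000 for p in Q])
s=robot.read_state();print(s['time_s'])
delta(np.r_[bw(-.235,0),.029],TH+np.pi/2,s)
E
```

```text
[[0.55892439 0.21256766 0.02      ]
 [0.56099202 0.15752411 0.02      ]
 [0.48242883 0.15448078 0.02      ]] [array([-119.11708143,   26.35215472]), array([-119.25226612,  -28.73004889]), array([-197.87431506,  -28.6292631 ])]
yaw 0.03871809837910019
yaw front 0.03754576959912469
[[0.63152024 0.25583257 0.0235    ]
 [0.63834302 0.1238225  0.0235    ]
 [0.72508365 0.25070195 0.0235    ]
 [0.73056086 0.13474727 0.0235    ]] [array([-44.84916791,  66.67939454]), array([-43.31084621, -65.49791662]), array([48.43423027, 57.81133554]), array([ 49.27010983, -58.26961373])]
8.4
travel [71.5 -0.5 -0.3] ang [-0.004  0.     0.   ]
travel [71.5 -0.5 -0.3] ang [ 3.138  0.    -0.   ]
```

servo_tool(
  targets=[
    {"travel":[25,0,-3],"angular":[0,0,0],"fingers":26},
    {"travel":[45,0,-4],"angular":[-0.004,0,0],"fingers":26},
    {"travel":[60,0,-2],"angular":[-0.004,0,0],"fingers":26},
    {"travel":[69,0,0],"angular":[-0.004,0,0],"fingers":26},
    {"travel":[69,-0.5,7],"angular":[-0.004,0,0],"fingers":26},
    {"travel":[69,-0.5,14],"angular":[-0.004,0,0],"fingers":26},
    {"travel":[69,-0.5,20],"angular":[-0.004,0,0],"fingers":26},
    {"travel":[69,-0.5,25],"angular":[-0.004,0,0],"fingers":26},
    {"travel":[69,-0.5,30],"angular":[-0.004,0,0],"fingers":26},
    {"travel":[69,-0.5,36],"angular":[-0.004,0,0],"fingers":26},
    {"travel":[69,-0.5,42],"angular":[-0.004,0,0],"fingers":26},
    {"travel":[69,-0.5,48],"angular":[-0.004,0,0],"fingers":26},
  ],
)

```text
time_s: 9.6
eef_pos: [0.4927, 0.1841, 0.0313]
tcp_rot: [0.707, -0.015, 0.707, 0.015]
force: [-0.8, -1.5, 0.2]
finger_gap: 0.302
```

```bash
cat > look.py <<'E'
import sys
from pad import *
n=sys.argv[1]
s=robot.read_state();c=robot.read_camera('wrist');w=c['color']
print(s['time_s'],np.round(s['eef_pos'],4),'bridge',wb(s['eef_pos'])*1000,s['finger_gap'],np.round(s['force'],2),np.round(quatR(s['tcp_rot'])[:,1],3))
c=robot.read_camera('top');t=cv2.resize(c['color'][150:330,230:390],(400,450),interpolation=cv2.INTER_CUBIC)
c=robot.read_camera('scene');t2=cv2.resize(c['color'][180:300,230:370],(400,343),interpolation=cv2.INTER_CUBIC)
o=np.zeros((600,800,3),np.uint8);o[:450,:400]=t;o[:300,400:]=cv2.resize(w,(400,300));o[300:600,400:]=t2[:300];save('l%s.png'%n,o)
delta(np.r_[bw(-.051,0),.030],TH+np.pi/2,s)
E
python3 look.py 6
```

```text
9.6 [0.4927 0.1841 0.0313] bridge [-186.43922693    0.52231813] 0.30234488665001685 [-0.75 -1.52  0.15] [-0.042  0.999 -0.   ]
travel [  1.3  -0.8 135.4] ang [ 0.002 -0.     0.   ]
travel [  1.3  -0.8 135.4] ang [-3.139 -0.    -0.   ]
```

View pics/l6.png

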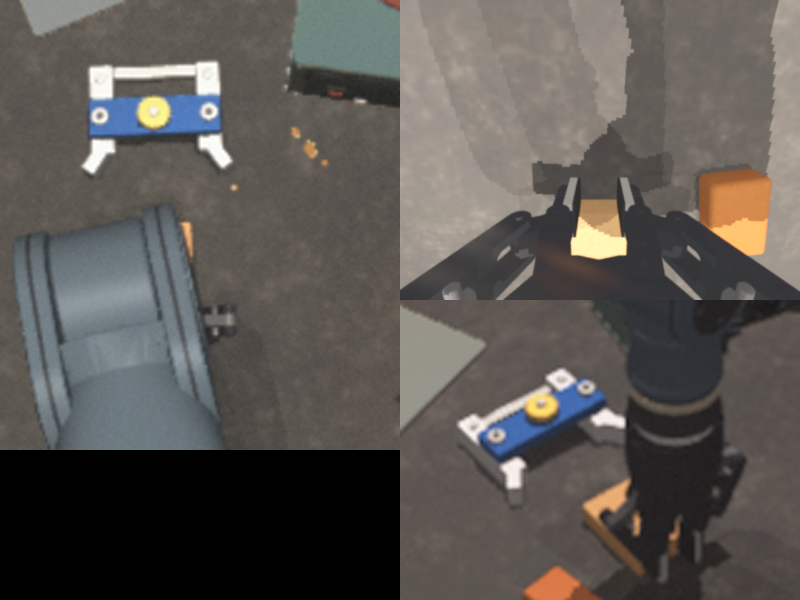

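The pad's near end lies against both fingers, and the top and scene insets show it heading straight for the mouth. I push on.

servo_tool(
  targets=[
    {"travel":[0.5,0,6],"angular":[0,0,0],"fingers":26},
    {"travel":[0.5,0,12],"angular":[0,0,0],"fingers":26},
    {"travel":[0.5,0,18],"angular":[0,0,0],"fingers":26},
    {"travel":[0.5,0,24],"angular":[0,0,0],"fingers":26},
    {"travel":[0.5,0,30],"angular":[0,0,0],"fingers":26},
    {"travel":[0.5,0,36],"angular":[0,0,0],"fingers":26},
    {"travel":[0.5,0,42],"angular":[0,0,0],"fingers":26},
    {"travel":[0.5,0,48],"angular":[0,0,0],"fingers":26},
    {"travel":[0.5,0,54],"angular":[0,0,0],"fingers":26},
    {"travel":[0.5,0,60],"angular":[0,0,0],"fingers":26},
    {"travel":[0.5,0,65],"angular":[0,0,0],"fingers":26},
    {"travel":[0.5,0,68],"angular":[0,0,0],"fingers":26},
  ],
)

```text
time_s: 10.95
eef_pos: [0.5607, 0.1869, 0.0308]
tcp_rot: [0.707, -0.015, 0.707, 0.015]
force: [-1.5, 0.9, 1.1]
finger_gap: 0.302
```

```bash
python3 look.py 7
```

```text
10.95 [0.5607 0.1869 0.0308] bridge [-118.38711806    0.63937226] 0.3022600683203047 [-1.51  0.89  1.1 ] [-0.042  0.999 -0.   ]
travel [ 0.8 -0.8 67.4] ang [0.002 0.    0.   ]
travel [ 0.8 -0.8 67.4] ang [-3.139 -0.     0.   ]
```

View pics/l7.png

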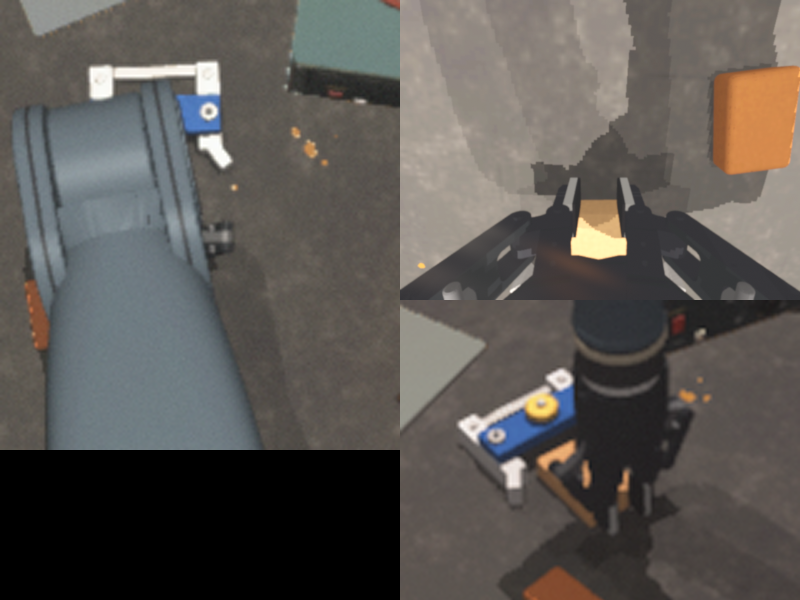

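The pad's front end is just inside the mouth between the flares, with no sign of jamming. I continue slowly toward the stop.

servo_tool(
  targets=[
    {"travel":[0.5,0,5],"angular":[0,0,0],"fingers":26},
    {"travel":[0.5,0,11],"angular":[0,0,0],"fingers":26},
    {"travel":[0.5,0,17],"angular":[0,0,0],"fingers":26},
    {"travel":[0.5,0,23],"angular":[0,0,0],"fingers":26},
    {"travel":[0.5,0,29],"angular":[0,0,0],"fingers":26},
    {"travel":[0.5,0,35],"angular":[0,0,0],"fingers":26},
    {"travel":[0.5,0,41],"angular":[0,0,0],"fingers":26},
    {"travel":[0.5,0,47],"angular":[0,0,0],"fingers":26},
    {"travel":[0.5,0,52],"angular":[0,0,0],"fingers":26},
    {"travel":[0.5,0,56],"angular":[0,0,0],"fingers":26},
    {"travel":[0.5,0,59],"angular":[0,0,0],"fingers":26},
    {"travel":[0.5,0,61],"angular":[0,0,0],"fingers":26},
  ],
)

```text
time_s: 12.3
eef_pos: [0.6213, 0.1895, 0.0303]
tcp_rot: [0.707, -0.015, 0.707, 0.015]
force: [-0.9, -0.2, 0.4]
finger_gap: 0.302
```

```bash
python3 look.py 8
```

```text
12.3 [0.6213 0.1895 0.0303] bridge [-57.69603478   0.81131576] 0.3020796693254676 [-0.87 -0.24  0.45] [-0.042  0.999  0.   ]
travel [ 0.3 -0.8  6.7] ang [ 0.002 -0.    -0.   ]
travel [ 0.3 -0.8  6.7] ang [-3.139  0.    -0.   ]
```

View pics/l8.png

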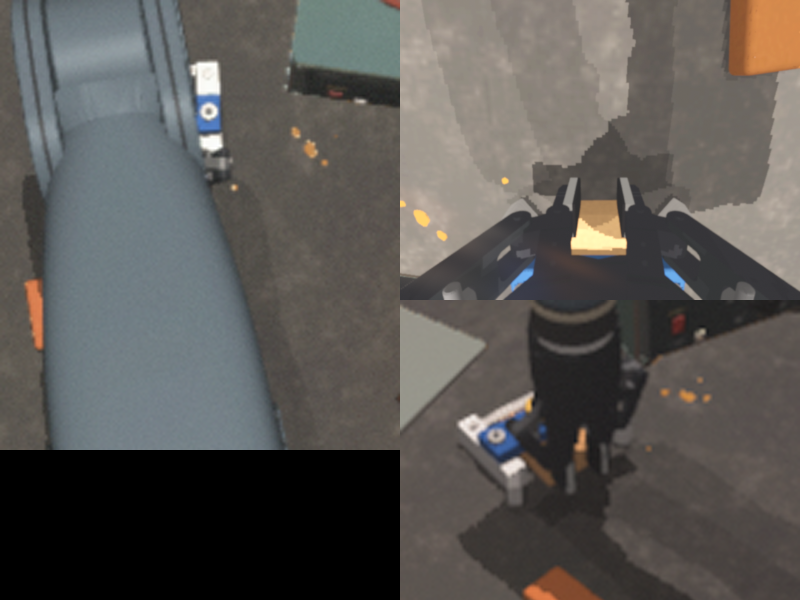

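servo_tool(
  targets=[
    {"travel":[0,0,1.5],"angular":[0,0,0],"fingers":26},
    {"travel":[0,0,3],"angular":[0,0,0],"fingers":26},
    {"travel":[0,0,4],"angular":[0,0,0],"fingers":26},
    {"travel":[0,0,5],"angular":[0,0,0],"fingers":26},
  ],
)

```text
time_s: 12.85
eef_pos: [0.6261, 0.1897, 0.0303]
tcp_rot: [0.707, -0.015, 0.707, 0.015]
force: [-0.6, -0.8, -0.7]
finger_gap: 0.308
```

servo_tool(
  targets=[
    {"travel":[0,0,0.5],"angular":[0,0,0],"fingers":26},
    {"travel":[0,0,1],"angular":[0,0,0],"fingers":26},
  ],
)

```text
time_s: 13.05
eef_pos: [0.6271, 0.1897, 0.0303]
tcp_rot: [0.707, -0.015, 0.707, 0.015]
force: [-0.8, 0.6, -0.3]
finger_gap: 0.3
```

servo_tool(
  targets=[
    {"travel":[0,0,0.5],"angular":[0,0,0],"fingers":26},
    {"travel":[0,0,1],"angular":[0,0,0],"fingers":26},
  ],
)

```text
time_s: 13.25
eef_pos: [0.6276, 0.1897, 0.0303]
tcp_rot: [0.707, -0.015, 0.707, 0.015]
force: [-3.3, -0.4, 2.6]
finger_gap: 0.305
```

servo_tool(
  targets=[
    {"travel":[0,0,0.5],"angular":[0,0,0],"fingers":26},
    {"travel":[0,0,0.8],"angular":[0,0,0],"fingers":26},
    {"travel":[0,0,0.8],"angular":[0,0,0],"fingers":26},
  ],
)

```text
time_s: 13.55
eef_pos: [0.6276, 0.1897, 0.0303]
tcp_rot: [0.706, -0.015, 0.708, 0.015]
force: [-5.7, -0.3, 3.0]
finger_gap: 0.303
```

```bash
python3 look.py 9
```

```text
13.55 [0.6276 0.1897 0.0303] bridge [-51.3840058    0.77732925] 0.3034770668114464 [-5.67 -0.3   2.97] [-0.042  0.999 -0.   ]
travel [ 0.3 -0.8  0.4] ang [ 0.002 -0.003  0.   ]
travel [ 0.3 -0.8  0.4] ang [-3.139 -0.    -0.004]
```

View pics/l9.png

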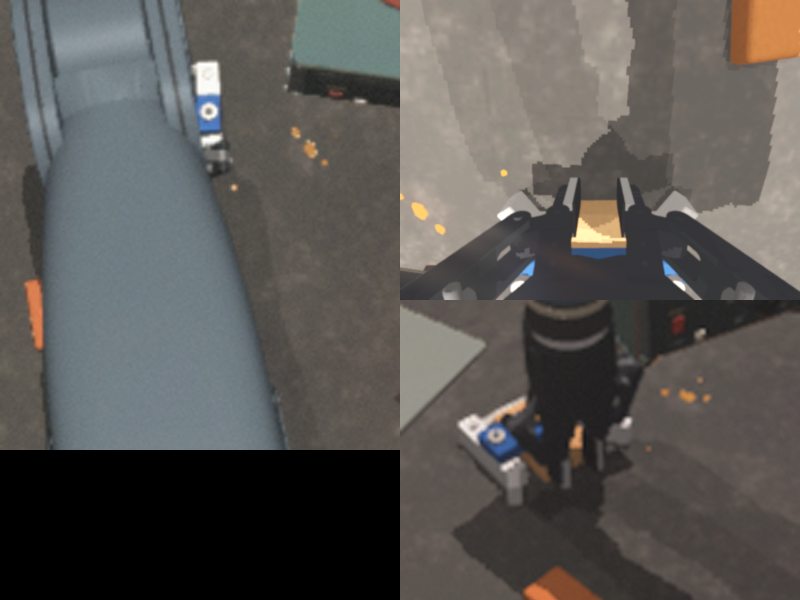

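The tool stopped at bridge x = -51.4 mm (expected about -51) with 5.7 N: the pad is against the stop. I back straight off, then clear the view.

servo_tool(
  targets=[
    {"travel":[0,0,-2],"angular":[0,0,0],"fingers":26},
    {"travel":[0,0,-8],"angular":[0,0,0],"fingers":26},
    {"travel":[0,0,-20],"angular":[0,0,0],"fingers":26},
    {"travel":[0,0,-45],"angular":[0,0,0],"fingers":26},
    {"travel":[-20,0,-80],"angular":[0,0,0],"fingers":26},
    {"travel":[-55,0,-110],"angular":[0,0,0],"fingers":26},
    {"travel":[-95,-20,-135],"angular":[0,0,0],"fingers":26},
    {"travel":[-130,-50,-155],"angular":[0,0,0],"fingers":26},
    {"travel":[-160,-85,-175],"angular":[0,0,0],"fingers":26},
    {"travel":[-185,-120,-190],"angular":[0,0,0],"fingers":26},
    {"travel":[-200,-155,-200],"angular":[0,0,0],"fingers":26},
    {"travel":[-200,-190,-200],"angular":[0,0,0],"fingers":26},
  ],
)

```text
time_s: 14.9
eef_pos: [0.4379, -0.0099, 0.2342]
tcp_rot: [0.71, -0.016, 0.704, 0.014]
force: [0.8, 0.6, -0.2]
finger_gap: 0.303
```

```bash
python3 - <<'E'
from pad import *
s=robot.read_state();print(s['time_s'],s['eef_pos'],s['force'])
c=robot.read_camera('top');save('t10.png',cv2.resize(c['color'][160:235,245:345],(800,600),interpolation=cv2.INTER_CUBIC));save('t10f.png',c['color'])
c=robot.read_camera('scene');save('s10.png',cv2.resize(c['color'][190:265,230:330],(800,600),interpolation=cv2.INTER_CUBIC))
E
```

```text
14.9 [ 0.43790224 -0.00987616  0.23419104] [ 0.76096959  0.55540187 -0.21915186]
```

View pics/t10.png

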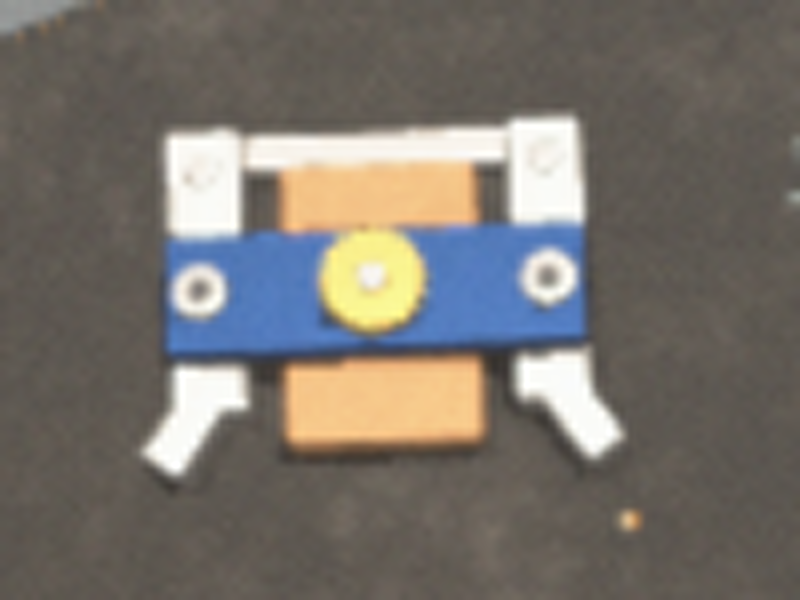

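View pics/s10.png

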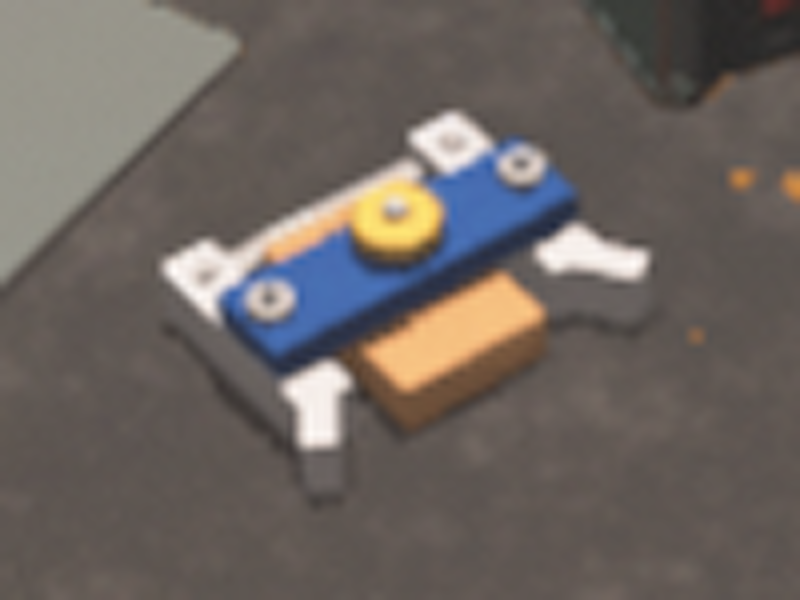

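View pics/t10f.png

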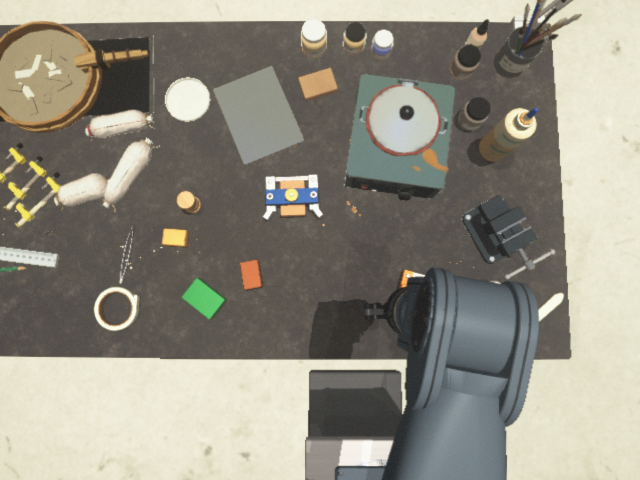

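```bash
python3 - <<'E'
from pad import *
c=robot.read_camera('top');E=ext(c);im=c['color'][160:235,245:345]
b=cv2.resize(im,None,fx=8,fy=8,interpolation=cv2.INTER_CUBIC).astype(int)
# near top edge is soft; find max gradient in columns, and side edges in rows
sat=(b[...,0]-b[...,2])
up=lambda P:(np.array(P,float)+.5)/8-.5+[245,160]
xs=np.arange(305,470,8);ys=[400+np.argmax(-np.diff(sat[400:490,x-3:x+4].mean(1))) for x in xs]
P=toplane(c,E,up(np.c_[xs,ys]),.0);W=np.array([wb(p) for p in P]);k=np.polyfit(W[:,1],W[:,0],1);print('near edge(z0): slope',k[0],'x at 0',k[1]*1000,'res',np.std(W[:,0]-np.polyval(k,W[:,1]))*1000)
for lo,hi,sg in((255,310,1),(455,510,-1)):
  L=[]
  for y in list(range(180,215,5))+list(range(370,425,5)):
    L.append((lo+np.argmax(sg*np.diff(sat[y-3:y+4,lo:hi].mean(0))),y))
  W=np.array([wb(p) for p in toplane(c,E,up(L),.02)]);k=np.polyfit(W[:,0],W[:,1],1);print('side slope',k[0],'y0',k[1]*1000,np.std(W[:,1]-np.polyval(k,W[:,0]))*1000)
# rails inner edges as reference (dark -> white)
g=b.sum(2)
for lo,hi,sg in((225,265,-1),(490,525,1)):
  L=[(lo+np.argmax(sg*np.diff(g[y-3:y+4,lo:hi].mean(0))),y) for y in list(range(180,215,5))+list(range(370,390,5))]
  W=np.array([wb(p) for p in toplane(c,E,up(L),.0235)]);k=np.polyfit(W[:,0],W[:,1],1);print('rail slope',k[0],'y0',k[1]*1000,np.std(W[:,1]-np.polyval(k,W[:,0]))*1000)
# bar edges
for lo,hi,sg in((215,260,1),(325,365,-1)):
  bl=b[...,2]-b[...,0]
  xs=[x for x in range(190,570,8) if (x>440 or x<310)];L=[(x,lo+np.argmax(sg*np.diff(bl[lo:hi,x-3:x+4].mean(1)))) for x in xs]
  W=np.array([wb(p) for p in toplane(c,E,up(L),.0375)]);k=np.polyfit(W[:,1],W[:,0],1);print('bar slope',k[0],'x0',k[1]*1000,np.std(W[:,0]-np.polyval(k,W[:,1]))*1000)
print(robot.read_state()['time_s'])
E
```

```text
near edge(z0): slope 0.0032526590976997014 x at 0 -37.11955778845921 res 0.7136457408570971
side slope 0.004357389113570619 y0 27.836415415878594 0.3638794964751847
side slope 0.0018916200617899012 y0 -27.976542074455317 0.1632806993921846
rail slope -0.0199210602105535 y0 38.06324425381201 0.08489394323369007
rail slope 0.007721893741774343 y0 -37.051335634490115 0.10553362833366947
bar slope 0.0003048079970320175 x0 16.533521911054354 0.4299904552885069
bar slope -0.006869223400932193 x0 -17.156974895675802 0.7660826795891321
15.05
```

```bash
python3 -c "
from h import *
print(robot.job_done())"
```

```text
the job is handed in; nothing more can be done
None
```

I pushed the cork pad home in the aluminium bridge without gripping or lifting it, and handed the job in at about 15 s (limit 51 s). Two fingertips pushed it sideways onto the channel line while turning it straight, then from behind, under the blue bar, until it met the stop.

- **Against the stop:** the tool halted about 0.4 mm short of where I expected, with 5.7 N on the wrist. After the arm had backed off, the top and scene pictures showed no gap between the pad and the stop.
- **Straight and centred:** the last top view puts the pad's sides at +27.8 and -28.0 mm from the channel's middle line. It lies within about 0.004 rad of the bridge's direction.
- **Other things:** the leather block, spool and wax block appear in the same places as before. The jar was hidden under the arm in the last picture, but the arm stayed well above it.

Two measurements disagreed:
- **Pad height:** triangulating it from two views gave 42 mm. The two cameras were too nearly in line for that, so I used the stated 20 mm, which matched the pad's measured outline.
- **Near end of the pad:** the last top view put it at -37 mm instead of -40 mm. I put this down to blur on that edge, because the force and the view of the stop both say it is home.

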